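# Find the key that opens the parts strongbox

### The arm

A 6-joint arm with a two-finger parallel gripper is mounted at the origin on the work surface. World frame = base frame: x ahead of the robot, y to its left, z up, the work surface at z = 0. Lengths are in mm, angles in rad, forces in N, time in s.
With the tool pointing down it reaches from about 350 to 850 mm from the base axis. Payload 8.1 kg.
Tool frame: the origin (TCP) lies at the very end of the fingers, on their centre line; the grasp point (between the pads) lies 19 mm behind it (robot.grip_depth is the distance from the TCP to the grasp point, in mm); z points along the fingers, y is the direction in which the jaws open and shut (so a half turn about z gives the same grasp; the last joint's range is limited). The gripper opens to 85 mm and grips with 20 to 120 N. Pads are 22 mm wide; open, the fingers measure 114 mm over their backs; the gripper's body (76 mm by 85 mm) begins 54 mm behind the grasp point. The pads swing forward as they close: fully open they stand 13 mm farther back than shut.
Start: joints at [-1.187, 0.13, 1.488, -0, 1.523, -0.085], TCP at [271.109, -535.262, 231.292] pointing down, gripper open.
Joint ranges: [-2.96, 2.96], [-0.89, 2.26], [0.02, 2.5], [-1.34, 4.48], [0, 2.73], [-2.66, 2.66]. Speed limits (rad/s): [2.39, 2.39, 2.79, 3.14, 3.14, 3.14].

### API

Orientations are given as a rotation vector (axis times angle).
In Python, from workcell import robot, status, imaging gives the robot as it stands. The module is installed in compiled form; this text tells all that it offers. Calls block until the motion is done:
- robot.move_to(position, orientation): joint-space move of the TCP to a pose.
- robot.line_to(position, ori=None, v=150, stop_force=None): straight line of the TCP; ori=None keeps the orientation; v is the mean speed in mm/s. With stop_force (N) it stops when the force on the tool has changed by that much, and returns True; else False.
- robot.move_j(angles): joint-space move.
- robot.open_jaws() and robot.clamp(effort=None): open the fingers fully, or close them until they stop; effort is the grip in N (None keeps the last).
- robot.dwell(seconds).
- robot.solve_ik(position, orientation): joint angles nearest the present ones, or None.
- status.observe(): the state.
- imaging.read_camera(name): name is "scene" or "side" or "wrist"; returns a dict with "pixels" (420x560x3 uint8, red, green, blue), "z_map" (420x560 float32, mm along the optical axis (not along the pixel's ray), 0 where there is no reading), "mtx" (3x3 intrinsics, pixels), "pose" (4x4, takes a point from camera to world coordinates); the wrist camera has in their place "mount" (4x4, takes a point from camera to tool coordinates, whose origin is the TCP and whose axes are the flange's). Camera axes: x right, y down, z forward; pixel columns grow to the right and rows downward; lengths in mm; the calibration is good to about 2 mm. A picture is of the moment at which its call begins: read the wrist's pose just before it.
A pose or a line that the arm cannot do raises robot.MotionError and nothing moves.
- robot.finish_job(): hands the job in, once; it reports no verdict.
The state is a dict: "time": time; "joints": joint angles; "qvel": joint speeds; "joint_torque": joint torques, N m; "position": TCP position; "eef_rot": TCP orientation; "wrist_force": force on the tool from outside, world axes, zero at the start; "torque": the same for the moment, N m; "opening": opening from 0.0 (shut) to 1.0 (fully open).
Only numpy, scipy, OpenCV 4.12 (cv2) and the standard library are available. Lean on these libraries where they do the work, as an engineer would, in place of code of your own. Each camera call takes 0.05 s, during which the arm holds its last target.

### The job

One of the three keys in the rack opens the lock in the top of the grey strongbox, but nobody knows which: try them one at a time, pushing each fully home in the keyhole and turning it clockwise (seen from above). When one turns, turn it as far as the lock goes and leave that key standing fully home in the turned lock. Keys that do not fit may go back in the rack or anywhere on the bench, but not on the floor, and do not disturb the carton, the blue bin or the tape roll.

Things in the scene. Friction and masses are not known exactly. Their poses are not given: they have to be found in the camera images.
- key_a_bow (a point): Loose key, one of three (about 240 g each). Point: centre of its bow, a black disc 46 mm across, 14 mm thick; pinch it across the thickness. Axes: z up the key, x along the width of bow and blade, y across the thickness; a half turn about z makes no difference. A collar 54 x 26 mm, 5 mm thick, lies below the bow; its underside is 28 mm below this point.
- key_b_bow (a point): Second key, same point, axes and sizes. From the collar's underside every key's flat steel blade, 40 mm wide and 8 mm thick, runs 65 mm down to its tip, 93 mm below this point. The keys differ only in the height of a pair of notches cut in the blade's edges (15 mm deep, 10 mm high, starting 20, 35 or 50 mm below the collar).
- key_c_bow (a point): Third key, same point, axes and sizes. At the start each key hangs upright by its collar in one of the rack's slots, which key in which slot varies; its x runs along the row. Lift straight up 70 mm to clear the rack, 120 mm to pass over the other keys. It stands free in the lock or rack when let go.
- key_home (a point): Where the centre of a key's bow lies when that key is fully home in the lock: on the lock's vertical axis, 28 mm above the lock plate's top face, on which the collar then rests. Fixed to the box; z up; x along the keyhole's length while the lock is unturned: a key goes in with its x along this x, either way round.
- keyhole (a point): Centre of the keyhole's mouth, in the top face of the lock plate, axes as key_home: 46 mm (x) by 14 mm (y), right through; the blade goes in 65 mm. The lock plate is bare steel, 60 x 60 mm, 12 mm proud of the top of a fixed grey steel box 194 (x) x 164 mm and 100 mm high. Plate top 112 mm above the bench.
- lock (a joint): Angle of the lock plate, rad: 0 unturned (start), growing clockwise seen from above to a stop at 1.3; slight friction, stays where left. Every key goes fully in, with up to 0.15 rad of play. A wrong key meets a firm stop inside, the plate at 0.1 to 0.3 (0.5 if forced with many N m); the right one turns freely to the end. Turn back to draw a key out. Which is right varies and cannot be seen.
- rack_mid (a point): Centre of the top face of the key rack, a fixed metal stand 250 x 50 mm at its top (base 250 x 80 mm), 83 mm high. Its x runs along the row of three slots, 48 mm (x) by 16 mm, at -75, 0 and +75 mm; z up.
- carton: Bystander: closed cardboard carton 100 x 140 x 70 mm (height), origin at the centre of its underside.
- bin: Bystander: open blue plastic parts bin 160 x 110 x 75 mm (height), origin at the centre of its underside.
- tape: Bystander: roll of brown tape lying flat, 100 mm across, 48 mm high, origin at the centre of its underside.
There are look-alikes about, which are no part of the job. What is shaped like the part that bears key_a_bow but pink or purple is not meant.

How it is judged (in metres and radians):
At the end, for the whole second after the job is handed in: The lock is turned to at least 1.1 rad (of 1.3) and still, with a key fully home in it (its bow's centre within 10 mm of key_home) and let go; all three keys are still on the bench, not on the floor (value of joint lock above 1.1 rad and distance between any of key_a_bow, key_b_bow, key_c_bow and key_home below 0.01 m and velocity of joint lock below 0.1 rad/s and height (world z) of each of key_a_bow, key_b_bow, key_c_bow above 0 m); the robot touches nothing.
It fails at once if the lock is turned past 0.45 rad with no key fully home in it (bow within 10 mm of key_home) (value of joint lock above 0.45 rad and not (distance between any of key_a_bow, key_b_bow, key_c_bow and key_home below 0.01 m)).
It fails at once if a bystander (carton, bin or tape roll) is pushed more than 40 mm (distance of any of carton, bin, tape from where it was at the start of the episode above 0.04 m).
It also fails if it takes over 72 s, if anything falls off the work surface, if the arm or the gripper's body presses on something with over 40 N, if the wrist force passes 120 N, or if a joint passes its speed limit or range.

## Working session

There is one attempt and no reset: what is moved stays moved. The work goes in short steps, each a Python script; the robot and the scene stay as the last script left them, time stands still between calls to the robot, and variables do not carry over. Pictures are saved under pics/ and viewed, and the job is handed in when it is done.

```bash
mkdir -p pics; python3 - <<'E'
from workcell import robot,status,imaging
import cv2,numpy as np
for n in ["scene","side","wrist"]:
    d=imaging.read_camera(n); cv2.imwrite(f"pics/{n}0.png",d["pixels"][:,:,::-1]); np.savez(f"/tmp/{n}0.npz",**d)
    print(n,d["mtx"].round(1).tolist(),(d.get("pose") if "pose" in d else d["mount"]).round(3).tolist(),(d["z_map"]>0).mean())
s=status.observe();print(s)
E
```

```text
scene [[497.9, 0.0, 279.0], [0.0, 497.9, 201.5], [0.0, 0.0, 1.0]] [[-0.276, 0.75, -0.601, 1396.551], [0.961, 0.219, -0.168, 207.764], [0.006, -0.624, -0.781, 1150.99], [0.0, 0.0, 0.0, 1.0]] 0.995829081632653
side [[477.8, 0.0, 276.4], [0.0, 477.8, 214.3], [0.0, 0.0, 1.0]] [[-0.974, -0.167, 0.153, 345.868], [-0.227, 0.695, -0.682, 1038.39], [0.008, -0.699, -0.715, 1219.08], [0.0, 0.0, 0.0, 1.0]] 0.9960416666666667
wrist [[301.3, 0.0, 279.6], [0.0, 301.3, 213.1], [0.0, 0.0, 1.0]] [[-0.0, -0.954, -0.3, 77.056], [1.0, -0.0, -0.0, 0.7], [-0.0, -0.3, 0.954, -142.565], [0.0, 0.0, 0.0, 1.0]] 0.9959821428571428
{'time': 0.15, 'joints': array([-1.18737639e+00,  1.30999661e-01,  1.48905454e+00,  2.94017399e-05,
        1.52298710e+00, -8.54163987e-02]), 'qvel': array([-0.0007744 , -0.00161698, -0.00264788,  0.00145392,  0.0003757 ,
       -0.0001121 ]), 'joint_torque': array([-5.38430595e-04, -5.70066476e+01, -5.01155984e+01, -2.98662981e-04,
        9.73499991e-03, -1.77445463e-05]), 'position': array([ 270.96916532, -534.84797966,  230.46429548]), 'eef_rot': array([-3.05427186e+00, -7.29384103e-01,  2.92051488e-04]), 'wrist_force': array([ 1.25530897, -0.23895277, -0.74354684]), 'torque': array([0.02112677, 0.00027057, 0.09573636]), 'opening': 1.0007466449560507}
```

View pics/scene0.png

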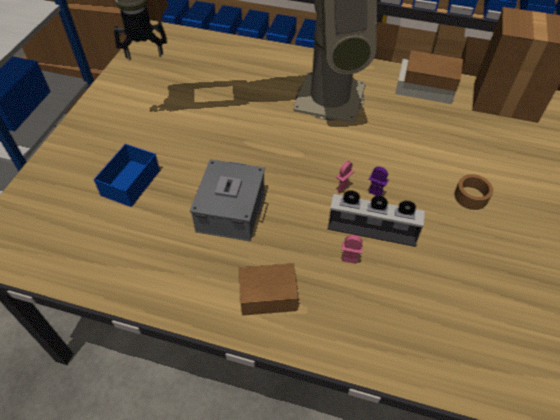

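View pics/side0.png

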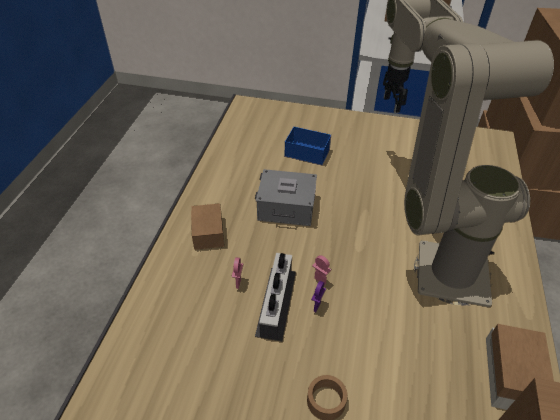

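View pics/wrist0.png

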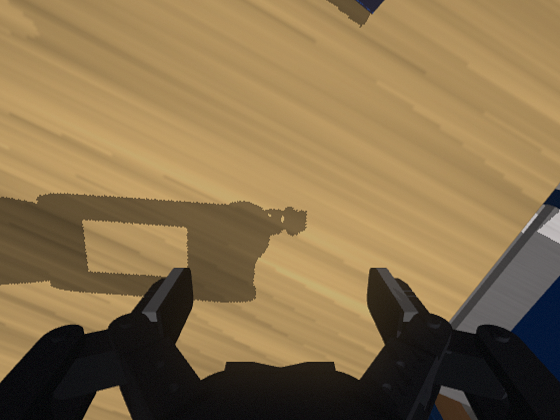

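Scene view: the real keys are the black bows in the rack at (352,198), (379,203), (407,208). The look-alikes are a pink key at (346,170), a pink one at (352,247) and a purple one at (379,178), all standing outside the rack, so I rule them out. The lock plate is at (229,187), the carton at (268,288), the bin at (128,175) and the tape at (474,191).

```bash
cat > h.py <<'E'
import numpy as np,cv2
def cloud(d,T=None):
    T=d["pose"] if T is None else T
    K=d["mtx"];z=d["z_map"];v,u=np.mgrid[:z.shape[0],:z.shape[1]]
    p=np.stack([(u-K[0,2])/K[0,0]*z,(v-K[1,2])/K[1,1]*z,z],-1)
    return p@T[:3,:3].T+T[:3,3]
def rect(pts):
    (c,s,a)=cv2.minAreaRect(pts[:,:2].astype(np.float32)); return np.round(c,1),np.round(s,1),round(a,2)
E
python3 - <<'E'
from h import *
rois={"scene":dict(box=(185,150,275,245),rack=(322,185,430,245),bin=(90,140,165,210),carton=(230,258,305,320),tape=(450,170,500,215),pinks=(330,155,395,197),pink2=(338,232,366,266)),
"side":dict(box=(250,165,325,225),rack=(255,245,297,340),bin=(280,125,335,165),carton=(185,200,228,252),tape=(300,370,352,420),pinks=(308,250,335,315),pink2=(228,250,247,292))}
for n in rois:
    d=dict(np.load(f"/tmp/{n}0.npz"));P=cloud(d);C=d["pixels"].astype(int)
    for k,(a,b,c,e) in rois[n].items():
        p=P[b:e,a:c].reshape(-1,3);col=C[b:e,a:c].reshape(-1,3)
        if k=="box":
            for lo,hi in((94,105),(108,118)):
                m=(p[:,2]>lo)&(p[:,2]<hi);print(n,k,lo,m.sum(),rect(p[m]),p[m].mean(0).round(1))
        elif k=="rack":
            m=(p[:,2]>78)&(p[:,2]<86.5)&(col.min(1)>90);print(n,k,m.sum(),rect(p[m]),np.median(p[m,2]))
            m=(p[:,2]>88)&(col.max(1)<75);q=p[m];print("keys",m.sum(),rect(q),q[:,2].max())
            # cluster
            mm=np.zeros(P.shape[:2],np.uint8);mm[b:e,a:c]=(m.reshape(e-b,c-a))
            nn,L,st,ce=cv2.connectedComponentsWithStats(mm)
            for i in range(1,nn):
                if st[i,4]>20: print("  blob",ce[i].round(),st[i,4],P[L==i].mean(0).round(1),P[L==i].max(0).round(1),P[L==i].min(0).round(1))
        else:
            m=p[:,2]>15;q=p[m];print(n,k,m.sum(),rect(q),q[:,2].max().round(1))
E
```

```text
scene box 94 2903 (array([ 582.8, -164.6]), array([206.3, 165.1]), 4.87) [ 588.7 -162.6   99.4]
scene box 108 319 (array([ 581. , -164.2]), array([66.1, 60.9]), 3.95) [ 582.3 -164.3  111.3]
scene rack 865 (array([523.5, 242.4]), array([ 56.5, 250.1]), 2.19) 82.54740487861204
keys 583 (array([951.8, 271.1]), array([878.3, 189.9]), 4.1) 1150.9896764530279
  blob [351. 197.] 185 [531.3 167.5 115.8] [537.5 188.1 137.5] [519.4 146.1  88.5]
  blob [379. 203.] 194 [533.5 241.3 121. ] [1396.6  262.6 1151. ] [517.8 207.8  88.2]
  blob [407. 207.] 197 [538.  313.2 131.6] [1396.6  335.7 1151. ] [511.4 207.8  90. ]
scene bin 1830 (array([ 968.1, -209.1]), array([1180.6,  188.1]), 35.16) 1151.0
scene carton 2609 (array([1075.9,  120.3]), array([661.3, 140. ]), 21.2) 1151.0
scene tape 765 (array([843.9, 386.9]), array([  98.4, 1157.8]), 76.9) 1151.0
scene pinks 815 (array([889.4, 159.5]), array([ 145.7, 1008.4]), 87.21) 1151.0
scene pink2 446 (array([1018.7,  216.9]), array([753.9,  53.9]), 2.7) 1151.0
side box 94 1535 (array([ 582.3, -167. ]), array([200.3, 174.2]), 4.36) [ 580.  -159.9  100.8]
s
[... 197 characters left out ...]
52.2, 595.6]), array([ 44.3, 909.6]), 10.72) 1219.080142291975
  blob [282. 261.] 98 [521.  182.9 130.6] [ 531.9 1038.4 1219.1] [345.9 145.2  88. ]
  blob [276. 282.] 112 [519.  255.9 128.4] [ 529.4 1038.4 1219.1] [345.9 221.2  88.4]
  blob [272. 303.] 128 [514.2 326.6 126.4] [ 531.7 1038.4 1219.1] [345.9 268.9  88.3]
side bin 1088 (array([502.6, 235.7]), array([ 177. , 1626.1]), 4.84) 1219.1
side carton 1271 (array([617.6, 503. ]), array([ 101.2, 1196.5]), 22.08) 1219.1
side tape 899 (array([314.7, 744.7]), array([ 99. , 582.3]), 3.58) 1219.1
side pinks 539 (array([364.5, 573.7]), array([ 55.6, 928.4]), 5.73) 1219.1
side pink2 208 (array([512. , 608.4]), array([ 35.3, 921.2]), 18.93) 1219.1
```

```bash
python3 - <<'E'
import numpy as np,cv2
a=np.load("/tmp/scene0.npz")["pixels"][140:270,180:440,::-1]
cv2.imwrite("pics/crop_scene.png",cv2.resize(a,None,fx=3,fy=3,interpolation=cv2.INTER_CUBIC))
E
```

```text
(no output)
```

View pics/crop_scene.png

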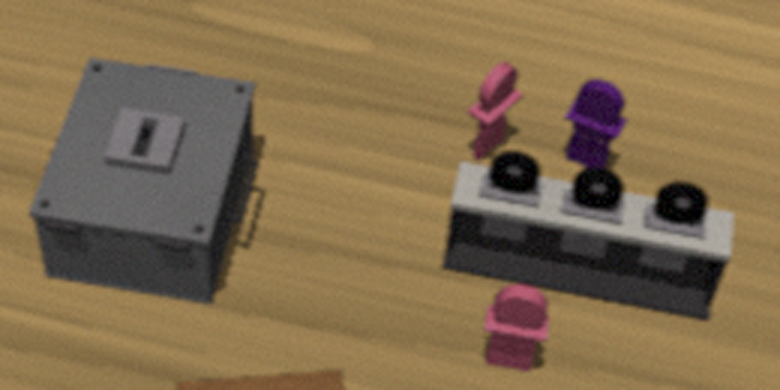

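Crop check: three black bows with collars sit in the white-topped rack. The pink and purple ones stand on the bench outside it. The keyhole is the dark slit in the plate, running along world x. Next I measure the neighbours, then take wrist close-ups.

```bash
python3 - <<'E'
from h import *
R={"scene":dict(pa=(330,155,360,195),pu=(364,160,392,197),p2=(338,232,366,266)),"side":dict(pa=(308,250,332,283),pu=(308,280,328,315),p2=(228,250,247,292))}
for n in R:
    d=dict(np.load(f"/tmp/{n}0.npz"));P=cloud(d)
    hsv=cv2.cvtColor(d["pixels"],cv2.COLOR_RGB2HSV)
    for k,(a,b,c,e) in R[n].items():
        p=P[b:e,a:c].reshape(-1,3);h=hsv[b:e,a:c].reshape(-1,3)
        m=(h[:,0]>125)&(h[:,0]<178)&(h[:,1]>90)&(p[:,2]>5)&(p[:,2]<300);q=p[m]
        print(n,k,m.sum(),rect(q),np.percentile(q,[2,98],axis=0).round(0).tolist())
from workcell import robot
from scipy.spatial.transform import Rotation as Ro
def down(a): # tool y (jaw) axis at yaw a ; z down
    y=np.array([np.cos(a),np.sin(a),0]);z=np.array([0,0,-1.]);x=np.cross(y,z)
    return Ro.from_matrix(np.stack([x,y,z],1)).as_rotvec()
for nm,p in (("rack",(523,240)),("ra",(526,165)),("rc",(520,315)),("lock",(582,-165.5))):
    for a in range(-180,181,30):
        q=robot.solve_ik([*p,170],down(np.radians(a)))
        print(nm,a,None if q is None else np.round(q,2))
E
```

```text
scene pa 256 (array([465.2, 140.7]), array([145.3,  43.6]), 10.85) [[397.0, 115.0, 12.0], [528.0, 157.0, 126.0]]
scene pu 376 (array([457.8, 221.8]), array([ 50.8, 126.7]), 83.59) [[397.0, 207.0, 8.0], [419.0, 249.0, 117.0]]
scene p2 424 (array([658. , 198.7]), array([23. , 50.4]), 2.23) [[650.0, 176.0, 8.0], [669.0, 221.0, 116.0]]
side pa 302 (array([397.9, 164.6]), array([ 45.9, 105.3]), 18.9) [[388.0, 122.0, 11.0], [428.0, 208.0, 118.0]]
side pu 217 (array([399.2, 193.1]), array([124. ,  29.5]), 86.86) [[389.0, 137.0, 9.0], [414.0, 253.0, 118.0]]
side p2 157 (array([654.2, 200. ]), array([22.8, 51.2]), 3.89) [[643.0, 182.0, 11.0], [661.0, 223.0, 117.0]]
rack -180 None
rack -150 None
rack -120 [ 0.34  0.1   1.63 -0.    1.41  2.44]
rack -90 [ 0.34  0.1   1.63 -0.    1.41  1.91]
rack -60 [ 0.34  0.1   1.63 -0.    1.41  1.39]
rack -30 [0.34 0.1  1.63 0.   1.41 0.86]
rack 0 [ 0.34  0.1   1.63 -0.    1.41  0.34]
rack 30 [ 0.34  0.1   1.63  0.    1.41 -0.18]
rack 60 [ 0.34  0.1   1.63 -0.    1.41 -0.71]
rack 90 [ 0.34  0.1   1.63 -0.    1.41 -1.23]
rack 120 [ 0.34  0.1   1.63  0.    1.41
[... 834 characters left out ...]

rc 60 [ 0.46  0.19  1.54 -0.    1.42 -0.59]
rc 90 [ 0.46  0.19  1.54 -0.    1.42 -1.11]
rc 120 [ 0.46  0.19  1.54  0.    1.42 -1.63]
rc 150 [ 0.46  0.19  1.54  0.    1.42 -2.16]
rc 180 None
lock -180 None
lock -150 [-0.36  0.18  1.55  0.    1.42  2.26]
lock -120 [-0.36  0.18  1.55 -0.    1.42  1.73]
lock -90 [-0.36  0.18  1.55 -0.    1.42  1.21]
lock -60 [-0.36  0.18  1.55 -0.    1.42  0.69]
lock -30 [-0.36  0.18  1.55  0.    1.42  0.16]
lock 0 [-0.36  0.18  1.55 -0.    1.42 -0.36]
lock 30 [-0.36  0.18  1.55  0.    1.42 -0.89]
lock 60 [-0.36  0.18  1.55  0.    1.42 -1.41]
lock 90 [-0.36  0.18  1.55  0.    1.42 -1.93]
lock 120 [-0.36  0.18  1.55 -0.    1.42 -2.46]
lock 150 None
lock 180 None
```

```bash
cat >> h.py <<'E'
from workcell import robot,status,imaging
from scipy.spatial.transform import Rotation as Ro
def down(a):
    y=np.array([np.cos(a),np.sin(a),0]);z=np.array([0,0,-1.]);x=np.cross(y,z)
    return Ro.from_matrix(np.stack([x,y,z],1)).as_rotvec()
def wrist(name):
    s=status.observe();d=imaging.read_camera("wrist")
    T=np.eye(4);T[:3,:3]=Ro.from_rotvec(s["eef_rot"]).as_matrix();T[:3,3]=s["position"]
    d["pose"]=T@d["mount"];cv2.imwrite(f"pics/{name}.png",d["pixels"][:,:,::-1]);np.savez(f"/tmp/{name}.npz",**d);return d
def st():
    s=status.observe();print("t",round(s["time"],2),"p",s["position"].round(1),"op",round(s["opening"],3),"F",s["wrist_force"].round(1),"T",s["torque"].round(2),"q",s["joints"].round(2));return s
E
python3 - <<'E'
from h import *
robot.move_to([582,-165.5,230],down(np.radians(94)));st();wrist("wlock")
robot.move_to([523,241,240],down(np.radians(2.3)));st();wrist("wrack")
E
```

```text
t 1.91 p [ 581.8 -166.2  230. ] op 0.998 F [-0.6  0.4 -0.2] T [-0.02  0.04 -0.04] q [-0.36  0.14  1.48 -0.    1.52 -2.  ]
t 3.94 p [523.3 240.5 240. ] op 0.995 F [-0.1  0.4 -0.8] T [ 0.04  0.04 -0.03] q [ 0.34  0.06  1.55 -0.    1.53  0.3 ]
```

View pics/wlock.png

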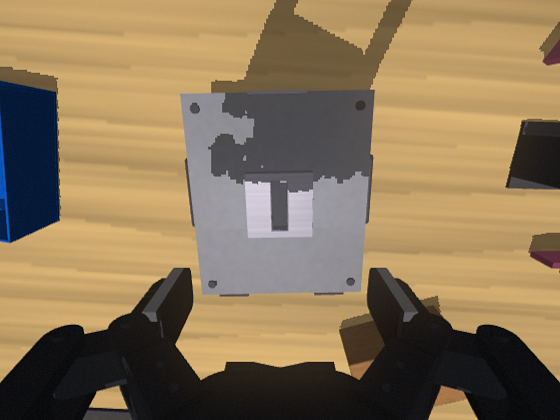

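View pics/wrack.png

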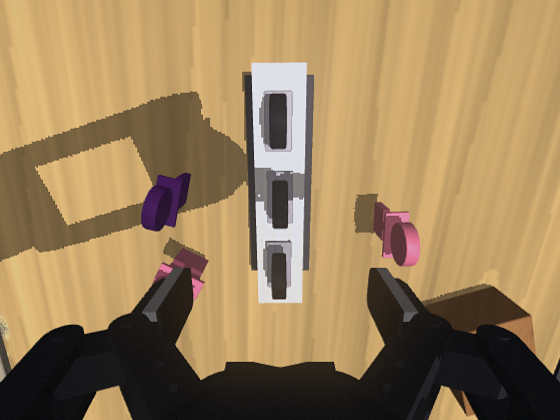

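wlock shows the plate at about (279,205) with the keyhole slit spanning rows 181–231. wrack shows the three black bows at (278,120), (280,203) and (279,275). Now for the exact values.

```bash
python3 - <<'E'
from h import *
def cast(d,uv,z):
    K=d["mtx"];T=d["pose"];uv=np.asarray(uv,float).reshape(-1,2)
    r=np.c_[(uv-K[[0,1],[2,2]])/K[[0,1],[0,1]],np.ones(len(uv))]@T[:3,:3].T;o=T[:3,3]
    return o+r*((z-o[2])/r[:,2])[:,None]
d=dict(np.load("/tmp/wlock.npz"));P=cloud(d);z=P[...,2]
roi=np.zeros(z.shape,bool);roi[150:260,225:335]=1
m=roi&(z>107)&(z<118);print("plate",m.sum(),rect(P[m]),np.median(z[m]))
m2=roi&(z>95)&(z<105)
bx=np.zeros(z.shape,bool);bx[85:300,175:380]=1;bx&=(z>96)&(z<104);print("box",rect(P[bx]),np.median(z[bx]))
h=np.zeros(z.shape,np.uint8);h[176:236,255:303]=(z[176:236,255:303]<107)
nn,L,s,c=cv2.connectedComponentsWithStats(h);i=1+np.argmax(s[1:,4]);print(s[i])
v,u=np.nonzero(L==i);Q=cast(d,np.c_[u,v],112);print("hole depth",rect(Q))
# plate by grey-colour slit
g=cv2.cvtColor(d["pixels"],cv2.COLOR_RGB2GRAY);print(g[215,240:320:2].tolist(),z[215,240:320:2].round(0).tolist())
print(z[160:245:3,279].round(0).tolist())
d=dict(np.load("/tmp/wrack.npz"));P=cloud(d);z=P[...,2];mx=d["pixels"].max(2)
m=np.zeros(z.shape,bool);m[55:310,240:315]=1
t=m&(z>79)&(z<86.5);print("rack",rect(P[t]),np.median(z[t]))
k=(m&(z>98)&(z<140)&(mx<90)).astype(np.uint8)
nn,L,s,c=cv2.connectedComponentsWithStats(k)
for i in range(1,nn):
    if s[i,4]>50:
        q=P[L==i];tt=q[q[:,2]>q[:,2].max()-8];print("key",c[i].round(),rect(q),"ztop",np.percentile(q[:,2],98).round(1),"top med",np.median(tt,0).round(1),rect(tt))
E
```

```text
plate 3617 (array([ 581.5, -167.4]), array([60.9, 60.1]), 5.0) 112.06286219435503
box (array([ 583.2, -167.2]), array([200.1, 164.5]), 5.03) 100.08550722398974
[271 181  16  48 731]
hole depth (array([ 580.2, -167.8]), array([44. , 13.3]), 4.24)
[158, 158, 157, 177, 205, 203, 204, 204, 203, 202, 201, 203, 203, 202, 202, 192, 77, 86, 85, 87, 86, 86, 84, 82, 159, 195, 193, 192, 193, 190, 190, 188, 188, 188, 186, 184, 178, 156, 155, 155] [100.0, 100.0, 100.0, 99.0, 113.0, 112.0, 112.0, 112.0, 111.0, 112.0, 112.0, 112.0, 113.0, 112.0, 112.0, 113.0, 6.0, 3.0, 4.0, 6.0, 5.0, 5.0, 5.0, 4.0, 111.0, 111.0, 112.0, 113.0, 112.0, 112.0, 112.0, 112.0, 113.0, 112.0, 113.0, 112.0, 112.0, 100.0, 100.0, 100.0]
[100.0, 99.0, 100.0, 101.0, 107.0, 111.0, 112.0, 4.0, 4.0, 5.0, 3.0, 5.0, 5.0, 4.0, 4.0, 4.0, 4.0, 4.0, 3.0, 4.0, 3.0, 4.0, 99.0, 110.0, 113.0, 112.0, 99.0, 100.0, 100.0]
rack (array([523.6, 239.5]), array([ 50.2, 250.1]), 2.51) 83.08948233605904
key [277. 121.] (array([519.3, 314.1]), array([13.9, 44. ]), 2.14) ztop 134.5 top med [519.4 314.3 132.3] (array([519.4, 313.9]), array([13.9, 33.4]), 1.65)
key [280. 204.] (array([523.9, 242.6]), array([13.6, 40.1]), 2.81) ztop 134.5 top med [523.8 242.3 132.3] (array([523.9, 240.1]), array([13.2, 33.4]), 2.69)
key [278. 276.] (array([525.3, 169.3]), array([13.6, 37.9]), 1.88) ztop 134.6 top med [525.8 169.1 132.1] (array([525.4, 166.4]), array([13.4, 32.2]), 2.57)
```

```bash
cat >> h.py <<'E'
RM=np.array([523.6,239.7]);RY=np.radians(2.4);LK=np.array([581.1,-167.5]);LY=np.radians(94.8)
def slot(i): return RM+75*i*np.array([-np.sin(RY),np.cos(RY)])
def pick(i):
    p=slot(i);o=down(RY)
    robot.move_to([*p,165],o);robot.line_to([*p,93],v=120);robot.clamp(90);robot.line_to([*p,226],v=160)
def over_lock(): robot.move_to([*LK,226],down(LY))
def yaw(s=None):
    s=s or status.observe();y=Ro.from_rotvec(s["eef_rot"]).as_matrix()[:,1];return np.arctan2(y[1],y[0])
E
python3 - <<'E'
from h import *
pick(-1);st();over_lock();st();wrist("k1")
E
```

```text
t 6.89 p [526.  164.6 224.5] op 0.151 F [-0.1 -0.5 -1.3] T [0.04 0.02 0.02] q [ 0.21  0.    1.63 -0.    1.51  0.17]
t 8.78 p [ 581.1 -167.   225.7] op 0.155 F [ 0.1  0.6 -2.4] T [-0.04  0.03 -0.08] q [-0.36  0.15  1.48  0.    1.51 -2.02]
```

View pics/k1.png

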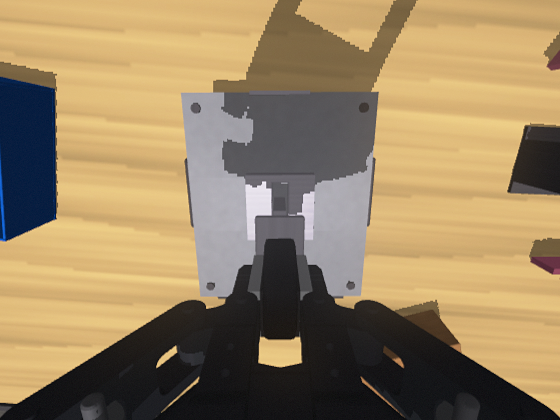

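k1 shows the key gripped, with its bow at (280,290). The blade hangs straight and lines up with the slit at (280,200). I'll check its offset along its width.

```bash
python3 - <<'E'
from h import *
d=dict(np.load("/tmp/k1.npz"));P=cloud(d);z=P[...,2];mx=d["pixels"].max(2)
R=np.array([[np.cos(LY-np.pi/2),-np.sin(LY-np.pi/2)],[np.sin(LY-np.pi/2),np.cos(LY-np.pi/2)]])
def loc(q): return (q[:,:2]-LK)@R
m=np.zeros(z.shape,bool);m[238:345,262:298]=1;m&=(z>215)&(z<275)
q=P[m];l=loc(q);print("bow",np.percentile(l,[1,50,99],axis=0).round(1).tolist(),np.percentile(q[:,2],[1,99]).round(1))
m=np.zeros(z.shape,bool);m[212:236,250:312]=1;m&=(z>195)&(z<235)
q=P[m];l=loc(q);print("collar",np.percentile(l,[1,50,99],axis=0).round(1).tolist(),np.percentile(q[:,2],[1,99]).round(1))
m=np.zeros(z.shape,bool);m[190:216,262:300]=1;m&=(z>140)&(z<215)
q=P[m];l=loc(q);print("blade",np.percentile(l,[1,50,99],axis=0).round(1).tolist(),np.percentile(q[:,2],[1,99]).round(1))
d=dict(np.load("/tmp/k1.npz"));P2=P;h=np.zeros(z.shape,bool)
E
```

```text
bow [[-23.2, -8.7], [-10.7, 0.1], [12.8, 8.6]] [220.3 267. ]
collar [[-27.4, -12.8], [-22.8, -0.3], [-17.4, 12.3]] [217.6 221.8]
blade [[-20.6, -4.2], [-20.1, -0.4], [-17.2, 3.5]] [152.9 186.4]
```

Centred to within 0.5 mm. Inserting.

```bash
cat >> h.py <<'E'
def insert():
    p=status.observe()["position"]
    robot.line_to([*LK,212],v=120)
    hit=robot.line_to([*LK,117.5],v=60,stop_force=14);print("hit",hit);return st()
def turn(a_end,step=0.06,a0=0.,tmax=1.5):
    """rotate clockwise by a_end from LY; stop on torque"""
    s=status.observe();z=s["position"][2];t0=s["torque"][2];a=a0
    while a<a_end-1e-6:
        a=min(a+step,a_end);robot.line_to([*LK,z],down(LY-a),v=60)
        s=status.observe();print(round(a,2),"act",round(LY-yaw(s),3),"dT",round(s["torque"][2]-t0,2),"F",s["wrist_force"].round(1),"t",round(s["time"],2))
        if abs(s["torque"][2]-t0)>tmax: print("STOP");return a
    return None
E
python3 - <<'E'
from h import *
insert()
E
```

```text
hit True
t 10.47 p [ 581.  -167.5  122.3] op 0.151 F [-1.5  1.1  5.6] T [ 0.17  0.22 -0.03] q [-0.37  0.22  1.59 -0.    1.33 -2.02]
```

```bash
python3 - <<'E'
from h import *
print(robot.line_to([*LK,120.8],v=40,stop_force=20));st()
print(turn(0.6))
st()
E
```

```text
False
t 10.72 p [ 582.  -167.9  122.2] op 0.155 F [-2.   0.9  6. ] T [0.17 0.24 0.05] q [-0.37  0.22  1.59 -0.    1.33 -2.02]
0.06 act 0.059 dT -0.06 F [-0.7 -0.2  0.5] t 10.97
0.12 act 0.117 dT -0.09 F [0.4 0.1 1.4] t 11.22
0.18 act 0.177 dT 0.0 F [1.3 1.9 0.8] t 11.47
0.24 act 0.237 dT -0.05 F [ 2.   2.6 -0.9] t 11.72
0.3 act 0.296 dT 0.59 F [2.7 3.9 0. ] t 11.97
0.36 act 0.356 dT 1.62 F [3.2 3.6 0.7] t 12.22
STOP
0.36
t 12.22 p [ 581.3 -167.2  122.3] op 0.152 F [3.2 3.6 0.7] T [ 0.92 -0.49  1.67] q [-0.36  0.22  1.59  0.    1.33 -1.66]
```

```bash
python3 - <<'E'
from h import *
print(turn(0.42,a0=0.36,tmax=9))
z=122.3
robot.line_to([*LK,z],down(LY+0.0),v=60);s=st()
for k in range(1,5):
    robot.line_to([*LK,z],down(LY+0.05*k),v=60);s=status.observe();print(-0.05*k,round(LY-yaw(s),3),s["torque"].round(2))
    if abs(s["torque"][2])>0.8: break
E
```

```text
0.42 act 0.415 dT 0.9 F [3.3 5.1 1.1] t 12.47
None
t 13.03 p [ 580.7 -168.1  122.3] op 0.15 F [-0.3  0.8  1. ] T [0.18 0.03 0.02] q [-0.37  0.22  1.59 -0.    1.33 -2.02]
-0.05 -0.047 [-0.04  0.1   0.07]
-0.1 -0.097 [-0.02  0.24 -0.  ]
-0.15000000000000002 -0.148 [ 0.71  0.64 -0.01]
-0.2 -0.197 [ 0.95  0.8  -0.6 ]
```

The torque rises steadily against a stop near 0.27 rad, so key 1 is wrong. I've turned the plate back to 0. Next: withdraw, return the key to its slot, and take key 2.

```bash
cat >> h.py <<'E'
def withdraw():
    robot.line_to([*LK,122.3],down(LY),v=80)
    hit=robot.line_to([*LK,226],v=110,stop_force=25);print("withdraw hit",hit);return st()
def put(i):
    p=slot(i);robot.move_to([*p,226],down(RY));robot.line_to([*p,190],v=140)
    h=robot.line_to([*p,92],v=80,stop_force=14);print("put hit",h);st()
E
python3 - <<'E'
from h import *
withdraw();wrist("w1")
p=slot(-1);robot.move_to([*p,226],down(RY));wrist("w1r");st()
E
```

```text
withdraw hit False
t 15.47 p [ 580.6 -167.3  224.8] op 0.152 F [ 0.4 -0.1 -1.9] T [-0.01  0.01 -0.02] q [-0.37  0.15  1.48 -0.    1.51 -2.02]
t 17.47 p [526.9 164.3 225.9] op 0.15 F [ 0.6 -0.4 -1.7] T [-0.03 -0.01 -0.  ] q [ 0.21  0.    1.63 -0.    1.51  0.17]
```

View pics/w1.png

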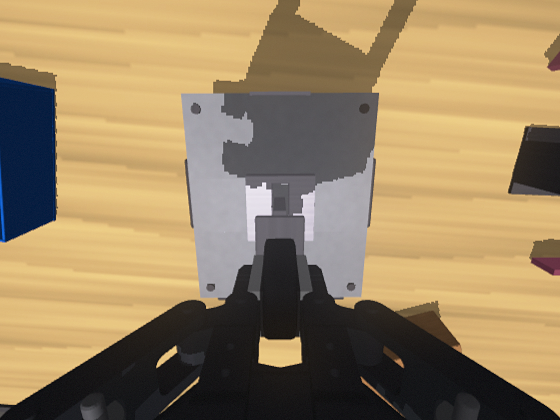

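View pics/w1r.png

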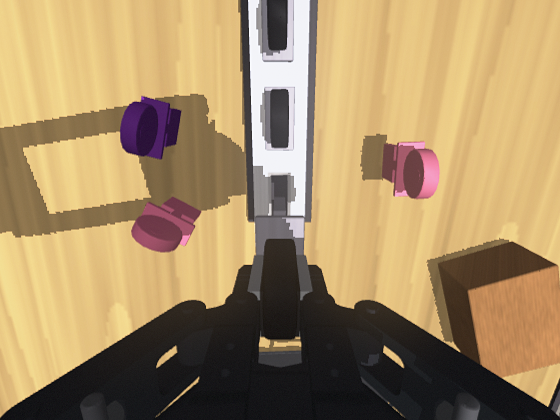

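The plate is back square (w1: slit at (279,200)). The key sits unchanged in the grip and the blade lines up with its empty slot (w1r: (280,190)). Putting it back and fetching key 2.

```bash
python3 - <<'E'
from h import *
put(-1)
if status.observe()["position"][2]<97:
    robot.open_jaws();robot.line_to([*slot(-1),165],v=160)
    pick(0);st();over_lock();st();wrist("k2")
E
```

```text
put hit True
t 19.27 p [526.2 164.6  93.2] op 0.152 F [ 0.2 -0.1  4.9] T [-0.02  0.13 -0.01] q [ 0.21  0.11  1.77 -0.    1.26  0.17]
t 23.37 p [522.9 239.4 224.4] op 0.152 F [-0.5  0.7 -1.9] T [-0.01  0.02  0.01] q [ 0.34  0.07  1.57 -0.    1.51  0.3 ]
t 25.36 p [ 581.1 -167.   225.8] op 0.152 F [-1.   1.  -1.2] T [0.   0.04 0.05] q [-0.36  0.15  1.48  0.    1.51 -2.02]
```

View pics/k2.png

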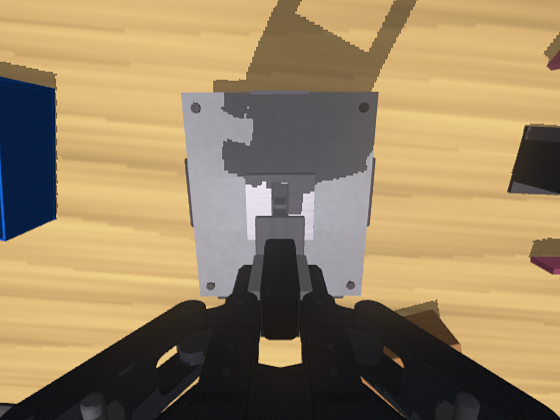

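k2: the second key hangs the same way as the first and lines up with the slit at (280,200).

```bash
python3 - <<'E'
from h import *
s=insert()
if s["position"][2]<123.5: print(turn(0.6,tmax=1.8)); st()
E
```

```text
hit True
t 27.04 p [ 581.  -167.4  122.3] op 0.149 F [-1.9  0.7  5.8] T [ 0.14  0.19 -0.  ] q [-0.37  0.22  1.59  0.    1.33 -2.02]
0.06 act 0.059 dT -0.06 F [ 0.5  0.  -2.8] t 27.29
0.12 act 0.117 dT 0.01 F [0.7 0.7 0.1] t 27.54
0.18 act 0.177 dT -0.06 F [ 1.4  1.3 -0.8] t 27.79
0.24 act 0.237 dT 0.1 F [ 1.4  2.6 -1.1] t 28.04
0.3 act 0.296 dT 0.64 F [ 2.6  4.1 -0.6] t 28.29
0.36 act 0.356 dT 1.67 F [ 2.3  3.1 -0.5] t 28.54
0.42 act 0.415 dT 2.58 F [2.8 4.1 1.2] t 28.79
STOP
0.42
t 28.79 p [ 581.2 -167.3  122.4] op 0.155 F [2.8 4.1 1.2] T [ 0.76 -0.36  2.58] q [-0.36  0.22  1.59 -0.    1.33 -1.6 ]
```

Key 2 meets the same firm stop, so it is wrong too. I'll turn it back, re-rack it and fetch key 3.

```bash
python3 - <<'E'
from h import *
robot.line_to([*LK,122.3],down(LY+0.18),v=60);st()
s=withdraw()
if s["position"][2]>220:
    put(0)
    if status.observe()["position"][2]<97:
        robot.open_jaws();robot.line_to([*slot(0),165],v=160)
        pick(1);st();over_lock();st();wrist("k3")
E
```

```text
t 29.54 p [ 580.5 -166.9  122.3] op 0.153 F [-3.2  6.2  3.6] T [ 1.29  0.35 -0.26] q [-0.37  0.22  1.59  0.    1.33 -2.2 ]
withdraw hit False
t 30.97 p [ 580.6 -167.3  224.8] op 0.151 F [ 0.5 -0.4 -1.8] T [-0.05 -0.01 -0.01] q [-0.37  0.15  1.48 -0.    1.51 -2.02]
put hit True
t 34.51 p [523.1 239.5  93.4] op 0.155 F [ 0.  -0.1  4.4] T [-0.02 -0.03 -0.01] q [ 0.34  0.17  1.7  -0.    1.27  0.3 ]
t 38.61 p [519.7 314.3 224.3] op 0.155 F [ 0.2 -0.5 -3.1] T [ 0.01 -0.01 -0.  ] q [0.46 0.16 1.47 0.   1.52 0.42]
t 40.7 p [ 581.1 -166.9  225.8] op 0.153 F [-0.6  0.4 -1.9] T [-0.01 -0.08  0.03] q [-0.36  0.15  1.48  0.    1.51 -2.02]
```

View pics/k3.png

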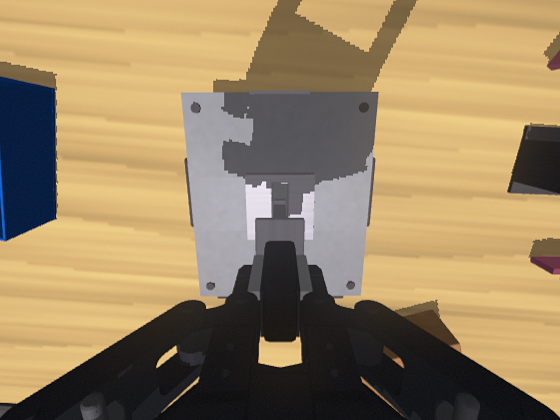

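k3: the third key is gripped and lined up with the slit at (280,200).

```bash
python3 - <<'E'
from h import *
s=insert()
if s["position"][2]<123.5: print(turn(0.6,tmax=1.8)); st()
E
```

```text
hit True
t 42.38 p [ 581.  -167.4  122.3] op 0.154 F [-1.6  0.5  5.5] T [0.16 0.25 0.  ] q [-0.37  0.22  1.59 -0.    1.33 -2.02]
0.06 act 0.059 dT -0.04 F [-0.4  0.2 -2.1] t 42.63
0.12 act 0.117 dT -0.05 F [0.4 1.1 0.4] t 42.88
0.18 act 0.177 dT -0.03 F [ 1.   1.7 -0.7] t 43.13
0.24 act 0.237 dT -0.01 F [ 1.   1.4 -1.1] t 43.38
0.3 act 0.297 dT 0.01 F [ 2.   1.7 -0.5] t 43.63
0.36 act 0.357 dT 0.02 F [ 0.7  1.6 -1. ] t 43.88
0.42 act 0.417 dT 0.03 F [1.3 2.2 0.4] t 44.13
0.48 act 0.477 dT -0.01 F [ 1.  1. -0.] t 44.38
0.54 act 0.537 dT 0.02 F [ 1.2  1.3 -0.1] t 44.63
0.6 act 0.597 dT -0.02 F [ 2.   2.1 -0. ] t 44.88
None
t 44.88 p [ 581.1 -167.6  122.3] op 0.151 F [ 2.   2.1 -0. ] T [ 0.21 -0.21 -0.01] q [-0.37  0.22  1.59 -0.    1.33 -1.42]
```

It turns freely, so key 3 is the right one. Now on to the end stop at 1.3 rad plus play.

```bash
python3 - <<'E'
from h import *
print(turn(1.62,step=0.08,a0=0.6,tmax=1.2)); s=st()
E
```

```text
0.68 act 0.676 dT 0.06 F [1.9 1.5 0.1] t 45.13
0.76 act 0.756 dT 0.03 F [ 1.9  0.8 -0.6] t 45.38
0.84 act 0.836 dT -0.01 F [ 2.7  0.8 -1.1] t 45.63
0.92 act 0.916 dT 0.05 F [ 2.6 -0.6 -0.7] t 45.88
1.0 act 0.996 dT 0.03 F [ 2.1  0.5 -1.2] t 46.13
1.08 act 1.076 dT 0.02 F [ 1.4 -0.3 -0.4] t 46.38
1.16 act 1.156 dT -0.05 F [ 1.2  0.3 -1. ] t 46.63
1.24 act 1.236 dT 0.04 F [ 1.2 -0.4 -0.4] t 46.88
1.32 act 1.316 dT -0.02 F [-1.  -0.2 -1. ] t 47.13
1.4 act 1.396 dT 0.0 F [-0.5 -0.9  0.4] t 47.38
1.48 act 1.476 dT 0.35 F [-4.2 -2.7  2.1] t 47.63
1.56 act 1.554 dT 2.15 F [-4.6 -2.5  2.5] t 47.88
STOP
1.5600000000000003
t 47.88 p [ 580.8 -167.6  122.4] op 0.156 F [-4.6 -2.5  2.5] T [-0.52  0.8   2.14] q [-0.37  0.22  1.59 -0.    1.33 -0.47]
```

```bash
python3 - <<'E'
from h import *
robot.line_to([*LK,122.0],down(LY-1.46),v=60);st()
robot.open_jaws();robot.line_to([*LK,235],v=130);st();wrist("end")
d=imaging.read_camera("scene");cv2.imwrite("pics/endscene.png",d["pixels"][:,:,::-1])
d=dict(np.load("/tmp/end.npz"));P=cloud(d);z=P[...,2]
near=np.hypot(P[...,0]-LK[0],P[...,1]-LK[1])<29
m=near&(z>108)&(z<114);print("plate",m.sum())
mm=np.hypot(P[...,0]-LK[0],P[...,1]-LK[1])<45
mm&=(z>109)&(z<114);print(rect(P[mm]))
b=near&(z>130)&(z<175)&(d["pixels"].max(2)<90);print("bow",rect(P[b]),np.percentile(z[b],98))
E
```

```text
t 48.13 p [ 581.  -167.5  122.3] op 0.155 F [-5.  -0.9  4.9] T [-0.19  0.91  0.27] q [-0.37  0.22  1.59  0.    1.33 -0.56]
t 49.85 p [ 580.5 -167.3  233.7] op 0.999 F [ 0.1  0.1 -0. ] T [-0.01 -0.02 -0.02] q [-0.37  0.14  1.47  0.    1.53 -0.56]
plate 1395
(array([ 580.9, -167.7]), array([60. , 60.5]), 20.5)
bow (array([ 580.8, -166.4]), array([13.6, 42.1]), 11.51) 163.5931001588469
```

View pics/end.png

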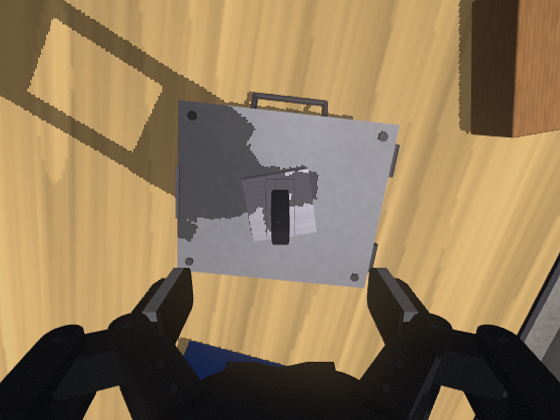

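View pics/endscene.png

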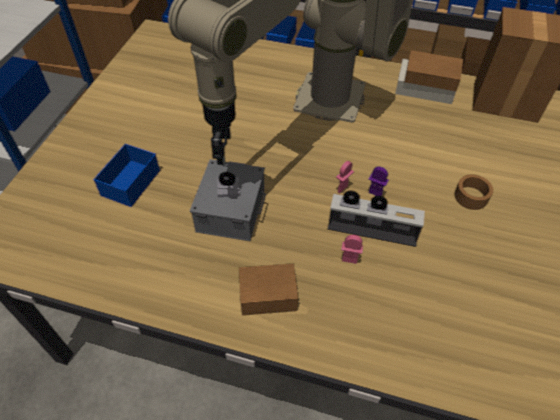

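The end views show the key standing in the lock (end.png (280,217)), and the other two keys in the rack at (352,198) and (379,203). The bin, carton and tape are where they were. Plate edges moved from 4.9° to 20.5° (mod 90), a clockwise turn of 74.4°, or 1.30 rad. The bow centre is about 140.6 mm high, against 140 mm for home.

```bash
python3 - <<'E'
from h import *
robot.finish_job();st()
E
```

```text
the job is handed in; nothing more can be done
the job is handed in; nothing more can be done
```

The strongbox is unlocked: the key from the rack slot farthest from the box (+75 mm) turned the lock to its end stop. I left that key standing in the turned lock and handed the job in at about 50 s of the 72 s allowed.

- **Keys tried:** I tried all three in turn. The first two met a firm stop at about 0.27 rad. I turned each one back and returned it to its own rack slot.
- **Lock and key:** the last wrist view put the plate at about 1.30 rad, measured from its edges. The key's bow centre was about 1 mm from home, both sideways and in height.
- **Robot:** the gripper was open and clear, and the wrist force was about zero.
- **Bystanders:** the last scene view showed the carton, bin and tape roll where they started. I judged this by eye and did not measure them again.

None of the checks failed or disagreed. The call that hands the job in gives no verdict, so the result rests on these checks.

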